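Snap the plug of a wick holder home with the two-handled bench squeezer

TASK

Lay the wick holder upright in the saddle of the bench squeezer, between its two jaw pins with the plug pointing at either pin, and let go of it. Then squeeze the squeezer's two handles gently together until the plug's resistance peaks and gives and the plug sits flush with the housing's face, without sinking it below the face and without pressing it with the fingers themselves. Let the handles spring open again, leave the holder in the saddle, and leave the other things on the table alone.

Things in the scene. Friction and masses are not known exactly. Their poses are not given: they have to be found in the camera images.
- squeezer: Bench squeezer, fixed: dark base plate 150x110x8 mm, grey saddle, and a grey column whose yoke hinges two steel handles. Origin on the table under the saddle's middle; z up; x from the handles' free ends to the column; y left. Column and yoke fill x = 52 to 78 mm, up to z = 62 mm. The handles close independently of each other.
- saddle (a point): Middle of the saddle's floor, x = y = 0, z = 32 mm of the squeezer. The saddle is a channel along y, open at both ends, 74 mm long, 30 mm between its low flared cheeks (tops at z = 41 mm). A holder in it slides freely along y, so the pins centre on it. Back to proud plug face the holder is 41 mm long, between pin tips 47 to 54 mm are free.
- lever_left: Left handle (the squeezer's +y side), steel bar 8 mm thick, z = 39 to 51 mm. Origin on the table below its upright hinge pin, at x = 65, y = +20 mm of the squeezer. A light spring holds it open against a stop; it closes at most 0.26 rad. It carries a jaw pin (8 mm diameter, along y at x = 0, z = 45 mm) that points at the other handle's pin.
- lever_right: Right handle, mirror image of the left, hinge at x = 65, y = -20 mm of the squeezer. When open, each jaw pin's tip stands 23.5 to 27 mm from the middle (y = 0): each is screwed in or out by an unknown amount, so the finger opening at which the plug gives differs each time by up to 15 mm.
- grip_left (a point): Middle of the left handle's black sleeve (55 mm long, 10 thick, 22 tall, z = 34 to 56 mm). Open: x = -77.5, y = +30, z = 45 mm of the squeezer; it swings towards -y, radius 142.5 mm, and moves 2.2 times as far as its pin, which is 65 mm from the hinge. Open, the two sleeves measure 70 mm over their outsides. The return spring resists with 1 to 2 N here.
- grip_right (a point): Middle of the right handle's sleeve; mirror image, y = -30 mm when open, swings towards +y.
- holder: Wick holder, about 150 g: square aluminium housing 26 (x) x 34 (y) x 26 mm (z) with a round dark steel plug standing out of the bore in its +y face. Origin: centre of the housing's underside; the housing reaches y = -17 to +17 mm. It starts loose on the table, left of the squeezer, its plug end to the left (+y, within 0.5 rad). Grip it across x, by the housing.
- plug_face (a point): Centre of the plug's outer face. In the holder's frame x = 0, z = 13 mm and y = 24 mm at the start (7 mm proud); y = 17 mm is flush. Pushed in, it resists with 4 N rising to a peak of 28 N at 2.3 mm, then gives: past 4.7 mm it snaps in by itself to about flush and stays. Below flush it resists again, 22 N at 1.5 mm. Let go before it gives, it springs back.
- plug: The plug itself: 14.4 mm diameter in a 17 mm bore, so the 8 mm pins can sink it below the face. Origin: on its axis, 24 mm behind its face. Each sleeve resists with 2 N until the pins touch, rising to a peak of 15 to 16 N over 8 to 11 mm of finger opening, then within 3 mm dropping to about 2 N: it has given. Closing some 9 mm further sinks it too far.
- wax: Bystander: cut wax block, 44x62x28 mm. Origin: centre of its underside.
- matches: Bystander: matchbox, 36x53x15 mm. Origin: centre of its underside.
- tape: Bystander: roll of tape lying flat, 98 mm across, 25 high. Origin: centre of its underside.
- empty_tin: Bystander: empty ribbed tin, 68 mm across, 76 high. Origin: centre of its underside.
- card_roll: Bystander: rolled corrugated card strip, 62 mm across, 45 high. Origin: centre of its underside.
- brush: Bystander: flat paint brush lying flat, 42x190x10 mm. Origin: centre of its underside.
Mind the look-alikes: they are no part of the job. There is more than one size of the holder; the job needs the smallest.

How it is judged:
By the outcome, as a careful person would: the job done as asked, in the order asked, and still so for the second after the job is handed in, with the robot touching nothing.
It also fails if it takes over 58 s, if anything falls off the work surface, if the arm or the gripper's body presses on something with over 40 N, if the wrist force passes 120 N, or if a joint passes its speed limit or range.

ROBOT

A 6-joint arm with a two-finger parallel gripper is mounted at the origin on a cart in front of the work surface, level with it; the furniture and walls round the work are solid. World frame = base frame: x ahead of the robot, y to its left, z up, the work surface at z = 0. Lengths are in mm, angles in rad, forces in N, time in s.
With the tool pointing down it reaches from about 275 to 750 mm from the base axis. Payload 10.2 kg.
Tool frame: the origin (TCP) lies between the finger pads; the fingertips stand 11 mm ahead of it and the grasp point (between the pads) lies 8 mm behind it; z points along the fingers, y is the line along which they close (so a half turn about z gives the same grasp; the last joint's range is limited). The gripper opens to 85 mm and grips with 20 to 120 N. Pads are 22 mm wide; open, the fingers measure 114 mm over their backs; the gripper's body (76 mm by 85 mm) begins 54 mm behind the grasp point. The pads swing forward as they close: fully open they stand 13 mm farther back than shut.
Start: joints at [-1.57, 0.313, 1.498, -0, 1.331, -0.223], TCP at [116.503, -511.916, 219.994] pointing down, gripper open.
Joint ranges: [-2.94, 2.94], [-0.97, 2.17], [0.19, 2.56], [-1.23, 4.37], [0.02, 3.11], [-2.88, 2.88]. Speed limits (rad/s): [2.39, 2.39, 3.01, 3.14, 3.14, 3.14].

INTERFACE

Orientations are given as a unit quaternion [w, x, y, z].
In Python, from rig import sense, eyes, finish_job gives the robot as it stands.
- The arm moves only by the shell command python3 -m jog 'ROWS' [FORCE]. ROWS is JSON, a list of rows, each a list of 7 numbers: the shift along the tool's x, y, z in m, then the turn, a rotation vector about the tool's x, y, z in rad, then the finger opening in m, from 0 to 0.0854. In form: [[dx, dy, dz, rx, ry, rz, gripper], ...]. A call has 1 to 5 rows; each row shifts and turns the commanded pose from where the row before left it, along the tool's axes as they then stand; what a row does not reach is not made up. A row lasts 1/10 s, in which the tool goes at most 50 mm and 8.59 degrees, less where a joint would pass 70% of its speed; a pose out of reach is approached as far as the arm can. A call is refused whole if a number of a shift passes 0.05 or a number of a turn 0.15, either way. A call with a gripper value outside its range is refused whole. The fingers move at their own pace and stop on an object; FORCE is the grip in N (left out, the last holds). Time passes only in rows, so rows that do not move let the fingers close. It gives the time, the measured TCP pose, the force, the opening and the grip force at its end, in the units of the state.
- sense(): the state, without advancing time (a new reading comes with each control period).
- eyes.capture(name): name is "scene" or "top" or "wrist"; returns the picture (384x512x3 uint8, red, green, blue); there is no depth.
- eyes.calibration(name): a dict with "fx", "fy", "cx", "cy" (pixels), "cam_to_world" (4x4, takes a point from camera to world coordinates); the wrist camera has in their place "mount" (4x4, takes a point from camera to tool coordinates, whose origin is the TCP and whose axes are the flange's). Camera axes: x right, y down, z forward; pixel columns grow to the right and rows downward; lengths in mm; the calibration is good to about 2 mm. A picture is of the moment at which its call begins: read the wrist's pose just before it. calibration takes no time and is no camera call.
- finish_job(): hands the job in; it is judged then, once.
The state is a dict: "time_s": time; "joints": joint angles; "dq": joint speeds; "tau": joint torques, N m; "eef_pos": TCP position; "ee_rot": TCP orientation; "force": force on the tool from outside, world axes, zero at the start; "wrist_torque": the same for the moment, N m; "grip_width": opening from 0.0 (shut) to 1.0 (fully open); "grip_force": force on a finger pad.
Only numpy, scipy, OpenCV 4.12 (cv2) and the standard library are available. Lean on these libraries where they do the work, as an engineer would, in place of code of your own. Each camera call takes 0.05 s, during which the arm holds its last target. There are 200 camera calls.

## Working session

There is one attempt and no reset: what is moved stays moved. The work goes in short steps, Python scripts to look and compute and a shell command to move; the robot and the scene stay as the last step left them, time stands still between calls to the robot, and variables do not carry over. Pictures are saved under pics/ and viewed, at most 10 in all, crops included, and the job is handed in when it is done.

```bash
ls; mkdir -p pics; python3 - <<'E'
from rig import sense, eyes
import cv2,numpy as np
s=sense();print(s)
for n in("scene","top"):
    im=eyes.capture(n);cv2.imwrite(f"pics/{n}0.png",im[:,:,::-1]);c=eyes.calibration(n);print(n,c)
print(eyes.calibration("wrist"))
a=cv2.imread("pics/top0.png");cv2.imwrite("pics/top0b.png",cv2.resize(a,(800,600),interpolation=cv2.INTER_CUBIC))
E
```

```text
pics
{'time_s': 0.0, 'joints': array([-1.57039345e+00,  3.13484305e-01,  1.49845782e+00, -4.93213631e-06,
        1.33103100e+00, -2.23386591e-01]), 'dq': array([ 5.24357017e-04,  2.81900347e-04,  7.64870340e-04, -3.89767942e-05,
        2.32128017e-03,  4.61475941e-04]), 'tau': array([-1.37128634e-03, -4.12269902e+01, -2.59744906e+01, -2.67745327e-04,
        4.13768328e-03,  2.03623166e-06]), 'eef_pos': array([ 116.5048481 , -511.61538471,  219.40974032]), 'ee_rot': array([-6.86217093e-04,  9.93746011e-01,  1.11661940e-01,  7.44161293e-05]), 'force': array([ 0.90438065,  0.06931134, -0.3856674 ]), 'wrist_torque': array([-0.04097369,  0.0154522 , -0.01212885]), 'grip_force': 0.0, 'grip_width': 0.999023351672073}
scene {'fx': 449.59053490791547, 'fy': 449.59053490791547, 'cx': 256.7633233362116, 'cy': 193.95983490248145, 'cam_to_world': array([[-7.75609612e-01, -4.74084236e-01,  4.16741968e-01,
        -3.11742979e+01],
       [-6.31208738e-01,  5.84930833e-01, -5.09344136e-01,
         5.18106755e+02],
       [-2.29320134e-03, -6.58103379e-01, -7.52924089e-01,
         1.09530297e+0
[... 310 characters left out ...]
9503689e-01, -2.72171253e-02,  1.58620270e-02,
        -1.96581344e+02],
       [-1.08617399e-02, -1.74898612e-01, -9.84526535e-01,
         1.19851255e+03],
       [ 0.00000000e+00,  0.00000000e+00,  0.00000000e+00,
         1.00000000e+00]])}
{'fx': 321.90331680697125, 'fy': 321.90331680697125, 'cx': 256.97965009112494, 'cy': 192.61433097924507, 'mount': array([[-1.05359834e-03, -9.57754684e-01, -2.87584519e-01,
         7.36314008e+01],
       [ 9.99999036e-01, -1.26919452e-03,  5.63241991e-04,
         4.99326329e-01],
       [-9.04448351e-04, -2.87583648e-01,  9.57755098e-01,
        -1.52762868e+02],
       [ 0.00000000e+00,  0.00000000e+00,  0.00000000e+00,
         1.00000000e+00]])}
```

View pics/top0b.png

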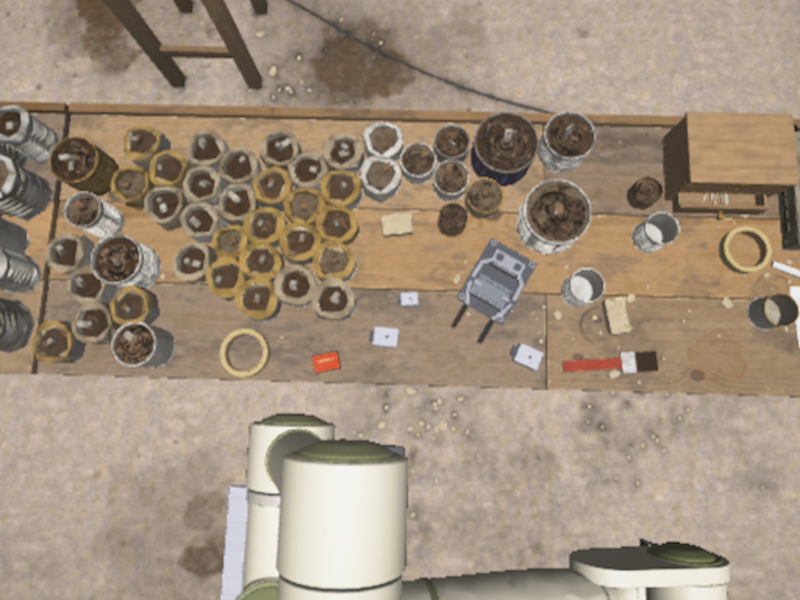

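View pics/scene0.png

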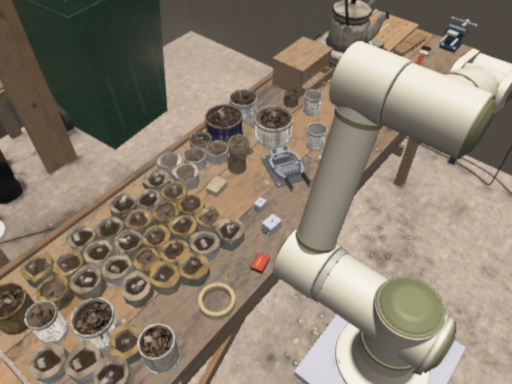

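```bash
cat > h.py <<'E'
import numpy as np, cv2
from scipy.spatial.transform import Rotation as R
from rig import sense, eyes
def ray(c,T,uv,z):
    uv=np.atleast_2d(uv).astype(float)
    d=np.c_[(uv[:,0]-c["cx"])/c["fx"],(uv[:,1]-c["cy"])/c["fy"],np.ones(len(uv))]@T[:3,:3].T
    o=T[:3,3]
    return o+d*((z-o[2])/d[:,2])[:,None]
def tool(s):
    T=np.eye(4);q=s["ee_rot"];T[:3,:3]=R.from_quat([q[1],q[2],q[3],q[0]]).as_matrix();T[:3,3]=s["eef_pos"];return T
def cam(n,s=None):
    c=eyes.calibration(n)
    return (c,c["cam_to_world"]) if n!="wrist" else (c,tool(s)@c["mount"])
def proj(c,T,P):
    p=(np.atleast_2d(P)-T[:3,3])@T[:3,:3]
    return np.c_[c["fx"]*p[:,0]/p[:,2]+c["cx"],c["fy"]*p[:,1]/p[:,2]+c["cy"]]
E
python3 - <<'E'
from h import *
a=cv2.imread("pics/top0.png")
cv2.imwrite("pics/top1.png",cv2.resize(a[140:250,200:360],(800,550),interpolation=cv2.INTER_CUBIC))
c,T=cam("top")
for n,uv,z in [("A",(408,298),26),("B",(385,337),26),("C",(528,356),26),("saddle",(495,285),35),("hl",(457,324),45),("hr",(484,338),45)]:
    print(n,ray(c,T,np.array(uv)*.64,z).round(0))
m=cv2.inRange(a,(150,140,140),(255,255,255))[140:250,200:360]
n,l,st,ce=cv2.connectedComponentsWithStats(m)
for i in range(1,n):
    if st[i,4]>15: print(st[i],ce[i]+[200,140])
E
```

```text
A [[ 531. -186.   26.]]
B [[ 451. -142.   26.]]
C [[ 421. -429.   26.]]
saddle [[ 562. -362.   35.]]
hl [[ 479. -285.   45.]]
hr [[ 453. -339.   45.]]
[ 44   0  20  10 162] [253.25925926 143.95679012]
[133   0   9  14  56] [335.92857143 146.875     ]
[142  10  18  13 108] [349.65740741 157.42592593]
[102  19  34  34 240] [322.86666667 171.43333333]
[ 95  39  33  27 293] [312.33447099 188.72354949]
[ 56  47  12   9 100] [261.53 190.87]
[ 38  69  18  14 205] [246.52195122 215.04878049]
[129  80  19  17 205] [338.12682927 227.90243902]
[  0 105  28   5 114] [212.34210526 247.35087719]
[ 51 107   7   3  19] [253.89473684 248.05263158]
[ 77 108  22   2  44] [287.5 248.5]
[112 109  28   1  28] [325.5 249. ]
```

View pics/top1.png

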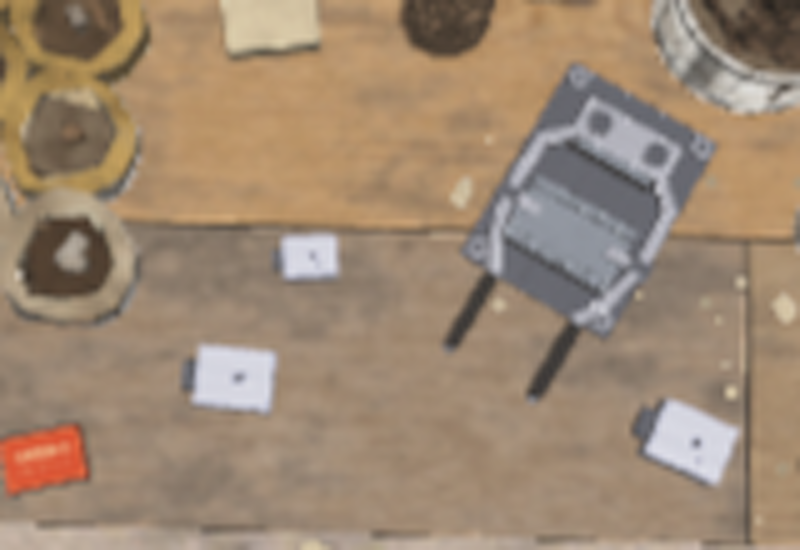

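Look-alike check (800 px top view): A at (408,298), B at (385,337) and C at (528,356). A is the smallest, about 12x9 px, which works out to roughly 34x26 mm. It lies left of the squeezer with its plug to the left, so A is the holder; B and C are about 1.4 times larger. The squeezer is at about (495,285), yaw about -0.5, with its handles towards the robot. I'll move above A next.

```bash
python3 -m jog '[[0,0,0,0,0,-0.144,0.06],[0,0,0,0,0,-0.144,0.06],[0,0,0,0,0,-0.144,0.06],[0,0,0,0,0,-0.144,0.06],[0,0,0,0,0,-0.144,0.06]]' 40 >/dev/null
python3 -m jog '[[0,0,0,0,0,-0.144,0.06],[0,0,0,0,0,-0.144,0.06],[0,0,0,0,0,-0.144,0.06],[0,0,0,0,0,-0.144,0.06],[0.031,0.036,0,0,0,0,0.06]]'
python3 -m jog '[[0.031,0.036,0,0,0,0,0.06],[0.031,0.036,0,0,0,0,0.06],[0.031,0.036,0,0,0,0,0.06],[0.031,0.036,0,0,0,0,0.06],[0.031,0.036,0,0,0,0,0.06]]'
python3 -m jog '[[0.031,0.036,0,0,0,0,0.06],[0.031,0.036,0,0,0,0,0.06],[0.031,0.036,0,0,0,0,0.06],[0.031,0.036,0,0,0,0,0.06],[0.031,0.036,0,0,0,0,0.06]]'
python3 -m jog '[[0,0,0.04,0,0,0,0.06],[0,0,0.04,0,0,0,0.06],[0,0,0,0,0,0,0.06],[0,0,0,0,0,0,0.06]]'
python3 - <<'E'
from h import *
s=sense();im=eyes.capture("wrist");cv2.imwrite("pics/w1.png",im[:,:,::-1]);np.save("w1.npy",tool(s))
print(tool(s).round(3))
E
```

```text
time_s: 1.1
eef_pos: [151.9, -484.3, 219.2]
ee_rot: [-0.0, 0.725, 0.689, -0.0]
force: [1.0, 0.7, -0.3]
grip_width: 0.705
grip_force: 0.0
time_s: 1.6
eef_pos: [342.9, -335.6, 219.9]
ee_rot: [-0.0, 0.725, 0.689, 0.0]
force: [1.1, -0.6, -0.1]
grip_width: 0.698
grip_force: 0.0
time_s: 2.1
eef_pos: [530.6, -189.9, 219.7]
ee_rot: [-0.0, 0.725, 0.689, -0.0]
force: [0.2, -1.5, -0.3]
grip_width: 0.701
grip_force: 0.0
time_s: 2.5
eef_pos: [529.5, -191.8, 140.8]
ee_rot: [-0.0, 0.725, 0.689, 0.0]
force: [-0.7, 0.2, 0.2]
grip_width: 0.704
grip_force: 0.0
[[ 5.10000e-02  9.99000e-01 -0.00000e+00  5.29500e+02]
 [ 9.99000e-01 -5.10000e-02  0.00000e+00 -1.91763e+02]
 [ 0.00000e+00 -0.00000e+00 -1.00000e+00  1.40829e+02]
 [ 0.00000e+00  0.00000e+00  0.00000e+00  1.00000e+00]]
```

View pics/w1.png

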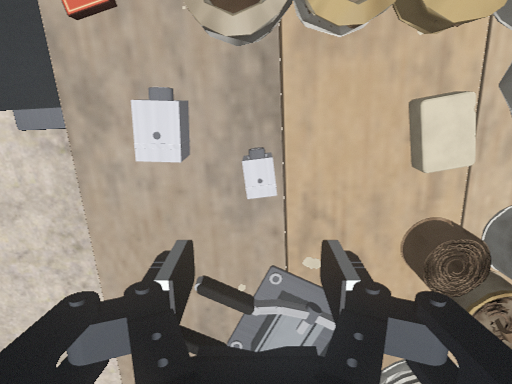

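The wrist view shows A at (260,178) with the plug at its top (+y), the bigger look-alike B at (160,130), and the squeezer at the bottom. I'll measure A from its bright top face.

```bash
python3 - <<'E'
from h import *
a=cv2.imread("pics/w1.png");c=eyes.calibration("wrist");T0=np.load("w1.npy");T=T0@c["mount"]
g=a[140:215,230:295];m=(g.min(2)>165).astype(np.uint8)
n,l,st,ce=cv2.connectedComponentsWithStats(m);k=1+st[1:,4].argmax();print(st[k],ce[k]+[230,140])
cn=cv2.findContours((l==k).astype(np.uint8),0,1)[0][0]+np.array([230,140])
b=cv2.boxPoints(cv2.minAreaRect(cn));print(b)
P=ray(c,T,b,26);print(P.round(1));ctr=P.mean(0)
print("ctr",ctr,"sides",np.linalg.norm(np.roll(P,-1,0)-P,axis=1))
e=np.roll(P,-1,0)-P;print("yaws",np.arctan2(e[:,1],e[:,0]))
d=(ctr-T0[:3,3])@T0[:3,:3];print("tool shift",d)
v=cv2.resize(a[130:220,215:305],(540,540),interpolation=cv2.INTER_CUBIC);cv2.imwrite("pics/w1c.png",v)
E
```

```text
[  12   17   35   42 1185] [259.3443038  177.72067511]
[[241.42563 160.59666]
 [272.29178 156.57063]
 [277.3104  195.04646]
 [246.44424 199.0725 ]]
[[ 518.  -170.7   26. ]
 [ 544.1 -168.6   26. ]
 [ 547.1 -202.6   26. ]
 [ 520.1 -204.9   26. ]]
ctr [ 532.3181646  -186.71088383   26.        ] sides [26.19754136 34.1753812  27.14653688 34.30585089]
yaws [ 0.07884846 -1.48122459 -3.05804768  1.6326722 ]
tool shift [  5.17624853   2.56873471 114.82943968]
```

View pics/w1c.png

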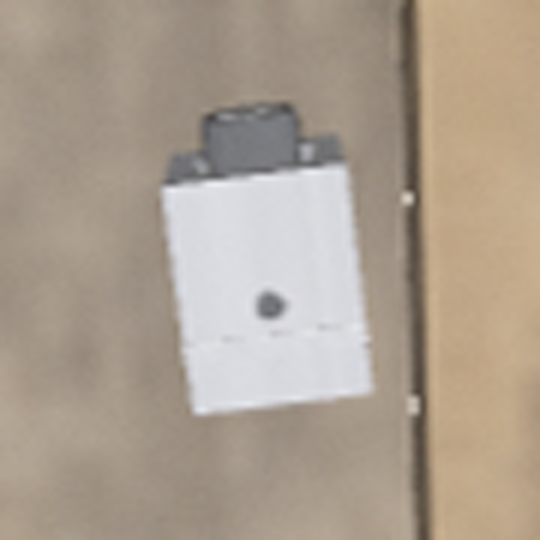

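Confirmed: A's top face measures 26x34 mm with the plug at +y, and its yaw is about 0.08. Next I grip it.

```bash
python3 -m jog '[[0.005,0.0025,0.02,0,0,-0.13,0.06],[0,0,0.04,0,0,0,0.06],[0,0,0.035,0,0,0,0.06],[0,0,0.022,0,0,0,0.06],[0,0,0.002,0,0,0,0.06]]'
python3 -m jog '[[0,0,0,0,0,0,0.06],[0,0,0,0,0,0,0.02],[0,0,0,0,0,0,0.02],[0,0,0,0,0,0,0.02],[0,0,0,0,0,0,0.02]]' 45
python3 -m jog '[[0,0,0,0,0,0,0.02],[0,0,0,0,0,0,0.02],[0,0,0,0,0,0,0.02]]'
```

```text
time_s: 3.05
eef_pos: [531.9, -186.9, 20.6]
ee_rot: [-0.001, 0.679, 0.734, -0.0]
force: [-0.6, 0.5, 0.9]
grip_width: 0.704
grip_force: 0.0
time_s: 3.55
eef_pos: [532.3, -186.8, 21.5]
ee_rot: [0.0, 0.679, 0.734, 0.0]
force: [0.8, -0.1, -0.6]
grip_width: 0.233
grip_force: 0.0
time_s: 3.85
eef_pos: [532.1, -186.7, 21.0]
ee_rot: [-0.0, 0.679, 0.734, -0.0]
force: [-0.4, -0.2, -0.6]
grip_width: 0.235
grip_force: 0.0
```

```bash
python3 - <<'E'
from h import *
s=sense();im=eyes.capture("wrist")[:,:,::-1];cv2.imwrite("pics/w2.png",im)
sc=eyes.capture("scene")[:,:,::-1];c,T=cam("scene");u=proj(c,T,s["eef_pos"])[0];print(u)
x,y=int(u[0]),int(u[1]);cr=sc[max(y-50,0):y+50,x-50:x+50]
out=np.hstack([cv2.resize(im[60:360,106:406],(400,400)),cv2.resize(cr,(400,400),interpolation=cv2.INTER_CUBIC)]);cv2.imwrite("pics/w2c.png",out)
E
```

```text
[260.10649853 202.84601091]
```

View pics/w2c.png

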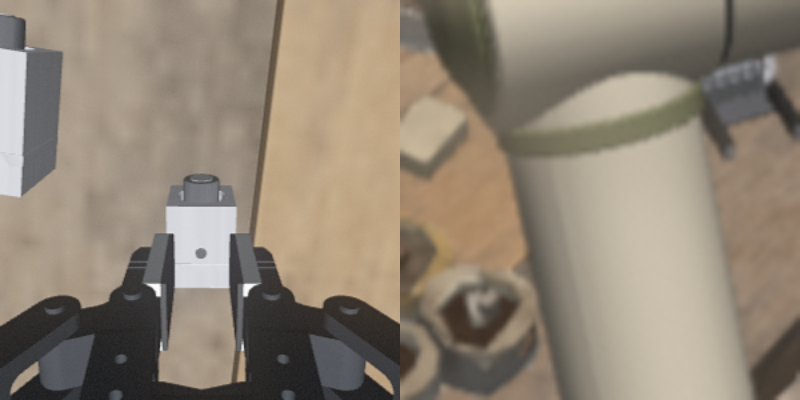

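```bash
python3 - <<'E'
from h import *
c=eyes.calibration("wrist");M=c["mount"]
f=lambda u:(np.array(u)-[106,60])*400/300
for P in [(0,0,-5),(11,10,11),(11,-10,11),(-11,10,11),(11,10,-8),(17,13,-5),(-17,13,-5),(11,10,-15)]:
    print(P,f(proj(c,M,P)[0]).round(0))
E
python3 - <<'E'
import cv2
a=cv2.imread("pics/w2.png");cv2.imwrite("pics/w2d.png",cv2.resize(a[180:330,180:330],(600,600),interpolation=cv2.INTER_CUBIC))
E
```

```text
(0, 0, -5) [200. 248.]
(11, 10, 11) [225. 206.]
(11, -10, 11) [176. 206.]
(-11, 10, 11) [224. 255.]
(11, 10, -8) [228. 225.]
(17, 13, -5) [236. 206.]
(-17, 13, -5) [234. 288.]
(11, 10, -15) [229. 233.]
```

View pics/w2d.png

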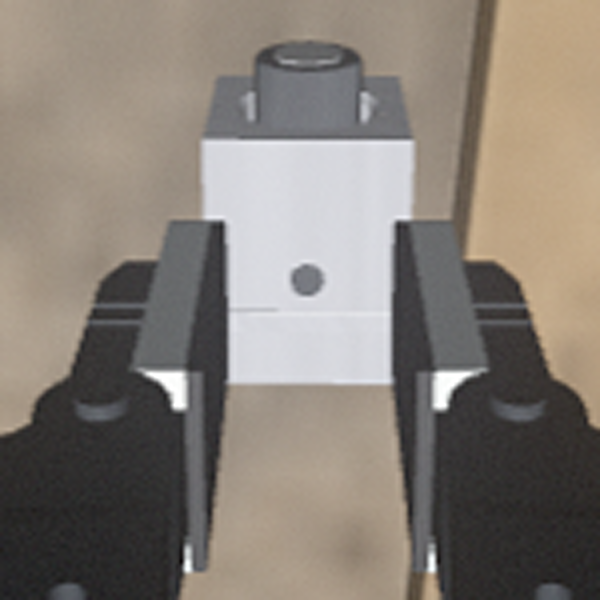

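The holder sits exactly where predicted, but the pads closed to 20 mm just above it without contact: they occlude its top edges and the grip force is 0. I'll reopen, lower gently while watching the force, and close again.

```bash
python3 -m jog '[[0,0,0,0,0,0,0.05],[0,0,0,0,0,0,0.05],[0,0,0,0,0,0,0.05],[0,0,0.004,0,0,0,0.05],[0,0,0.003,0,0,0,0.05]]' |egrep -v rot
python3 -m jog '[[0,0,0,0,0,0,0.02],[0,0,0,0,0,0,0.02],[0,0,0,0,0,0,0.02],[0,0,0,0,0,0,0.02],[0,0,0,0,0,0,0.02]]' 45 |egrep -v rot
```

```text
time_s: 4.45
eef_pos: [532.0, -186.6, 13.6]
force: [-0.5, 0.1, -0.7]
grip_width: 0.582
grip_force: 0.0
time_s: 4.95
eef_pos: [532.0, -186.7, 14.1]
force: [-2.1, 1.1, 2.5]
grip_width: 0.255
grip_force: 44.3
```

```bash
f(){ egrep 'pos|force|width'|tr '\n' ' ';echo; }
python3 -m jog '[[0,0,0,0,0,0,0.036],[0,0,0,0,0,0,0.036],[0,0,0,0,0,0,0.036],[0,0,0.001,0,0,0,0.036],[0,0,0.001,0,0,0,0.036]]'|f
python3 -m jog '[[0,0,0.001,0,0,0,0.036],[0,0,0,0,0,0,0.036]]'|f
python3 -m jog '[[0,0,0.001,0,0,0,0.036],[0,0,0,0,0,0,0.036]]'|f
python3 -m jog '[[0,0,0.001,0,0,0,0.036],[0,0,0,0,0,0,0.036]]'|f
```

```text
eef_pos: [532.2, -186.7, 11.9] force: [-0.1, -1.0, 0.1] grip_width: 0.427 grip_force: 0.0 
eef_pos: [532.0, -186.6, 10.8] force: [0.1, 0.5, 0.4] grip_width: 0.423 grip_force: 0.0 
eef_pos: [532.1, -186.6, 9.9] force: [-0.1, 0.5, -0.5] grip_width: 0.422 grip_force: 0.0 
eef_pos: [532.1, -186.6, 8.9] force: [0.5, 0.4, 0.5] grip_width: 0.417 grip_force: 0.0
```

```bash
f(){ egrep 'pos|force|width'|tr '\n' ' ';echo; }
python3 -m jog '[[0,0,0.001,0,0,0,0.036],[0,0,0,0,0,0,0.036]]'|f
python3 -m jog '[[0,0,0.001,0,0,0,0.036],[0,0,0,0,0,0,0.036]]'|f
python3 -m jog '[[0,0,0,0,0,0,0.015],[0,0,0,0,0,0,0.015],[0,0,0,0,0,0,0.015],[0,0,0,0,0,0,0.015]]' 45|f
python3 - <<'E'
from h import *
s=sense();im=eyes.capture("wrist")[:,:,::-1];cv2.imwrite("pics/w3.png",im)
cv2.imwrite("pics/w3d.png",cv2.resize(im[160:340,166:346],(600,600),interpolation=cv2.INTER_CUBIC))
E
```

```text
eef_pos: [532.1, -186.6, 7.9] force: [-0.2, -0.0, -0.2] grip_width: 0.42 grip_force: 0.0 
eef_pos: [532.1, -186.7, 6.9] force: [0.1, 0.7, 1.1] grip_width: 0.422 grip_force: 0.0 
eef_pos: [532.3, -186.8, 7.2] force: [-0.9, 0.5, 3.9] grip_width: 0.286 grip_force: 44.6
```

View pics/w3d.png

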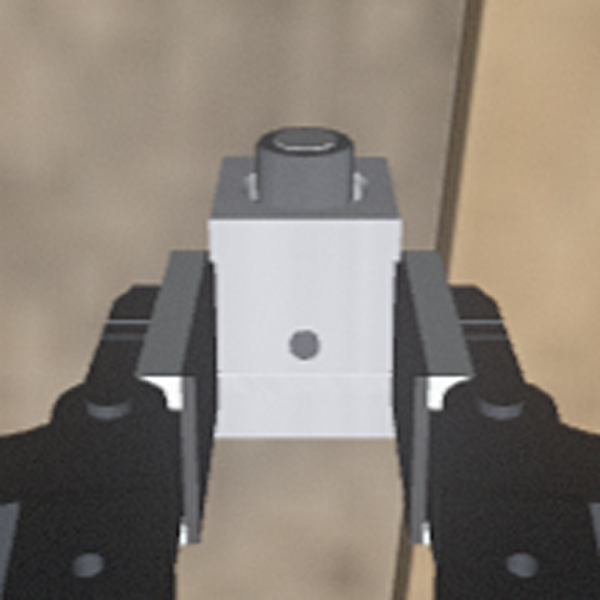

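The holder is now gripped: the pads press on both sides, the grip force is 45 N, and the plug stays free above the pads at (305,165). I'll lift it while computing the squeezer's pose from the top view.

```bash
f(){ egrep 'pos|force|width'|tr '\n' ' ';echo; }
python3 -m jog '[[0,0,-0.01,0,0,0,0.015],[0,0,-0.04,0,0,0,0.015],[0,0,-0.05,0,0,0,0.015],[0,0,-0.04,0,0,0,0.015],[0,0,0,0,0,0,0.015]]'|f
python3 - <<'E'
from h import *
c,T=cam("top");P=ray(c,T,[[320,164.4],[331,170.6]],62);print(P)
y=P[0]-P[1];yaw=np.arctan2(y[1],y[0])-np.pi/2;m=P.mean(0);o=m[:2]-65*np.array([np.cos(yaw),np.sin(yaw)]);print("yaw",yaw,"org",o,np.linalg.norm(y))
# sleeves ends, left/right outer tips at crop (450,347),(535,398) z~50
print(ray(c,T,np.array([[450,347],[535,398]])/5+[200,140],50))
tx=yaw+np.pi/2;s=sense();A=tool(s);cy=np.arctan2(A[1,0],A[0,0]);print("tool x yaw",cy,"need",tx,"rz",-(tx-cy))
d=o-A[:2,3];print("world d",d,"tool shift after turn",d@[np.cos(tx),np.sin(tx)],d@[np.sin(tx),-np.cos(tx)])
E
```

```text
eef_pos: [534.2, -187.8, 153.1] force: [-0.0, -0.2, -1.4] grip_width: 0.285 grip_force: 44.8 
[[ 614.14992265 -367.68632878   62.        ]
 [ 595.33322321 -401.85263504   62.        ]]
yaw -0.5034100024137693 org [ 547.8053026  -353.41248715] 39.005187620754995
[[ 471.98910141 -277.104263     50.        ]
 [ 442.07335691 -329.7660025    50.        ]]
tool x yaw 1.6499986694432927 need 1.0673863243811272 rz 0.5826123450621654
world d [  13.61440342 -165.62540871] tool shift after turn -138.51055796018736 91.8256681123796
```

```bash
f(){ egrep 'pos|force|width'|tr '\n' ' ';echo; }
python3 -m jog '[[0,0,0,0,0,0.145,0.015],[0,0,0,0,0,0.145,0.015],[0,0,0,0,0,0.145,0.015],[0,0,0,0,0,0.145,0.015],[-0.042,0.0184,0,0,0,0,0.015]]'|f
python3 -m jog '[[-0.042,0.0184,0,0,0,0,0.015],[-0.042,0.0184,0,0,0,0,0.015],[-0.042,0.0184,0,0,0,0,0.015],[-0.042,0.0184,0,0,0,0,0.015],[0,0,0,0,0,0,0.015]]'|f
python3 -m jog '[[0,0,0,0,0,0,0.015],[0,0,0,0,0,0,0.015]]'|f
python3 - <<'E'
from h import *
s=sense();im=eyes.capture("wrist")[:,:,::-1];cv2.imwrite("pics/w4.png",im);np.save("w4.npy",tool(s));print(tool(s).round(3))
cv2.imwrite("pics/w4b.png",cv2.resize(im,(768,576),interpolation=cv2.INTER_CUBIC))
E
```

```text
eef_pos: [528.3, -228.9, 146.5] force: [0.2, -0.7, -0.9] grip_width: 0.282 grip_force: 44.8 
eef_pos: [509.8, -419.8, 145.3] force: [0.9, 0.5, -2.2] grip_width: 0.286 grip_force: 44.9 
eef_pos: [512.1, -413.9, 146.5] force: [0.4, 0.2, -1.7] grip_width: 0.283 grip_force: 44.9 
[[ 4.80000e-01  8.78000e-01 -1.00000e-03  5.12054e+02]
 [ 8.78000e-01 -4.80000e-01  1.00000e-03 -4.13909e+02]
 [ 1.00000e-03 -1.00000e-03 -1.00000e+00  1.46543e+02]
 [ 0.00000e+00  0.00000e+00  0.00000e+00  1.00000e+00]]
```

View pics/w4b.png

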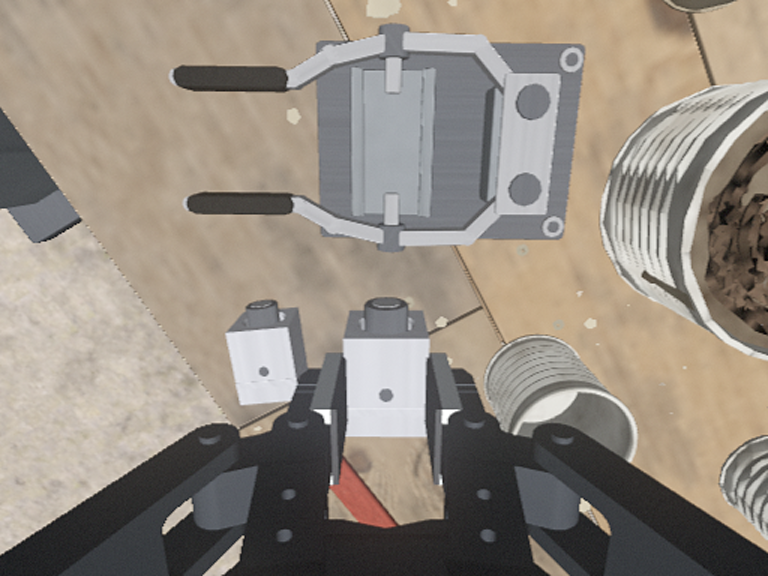

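The wrist view (768 px) shows the jaw-pin tips at (393,93) and (391,194), hinge caps at (533,101) and (525,189), sleeves at about (232,78) and (240,204), and the empty saddle between the pins. The held holder's front top edge runs from (345,338) to (428,338).

```bash
python3 - <<'E'
from h import *
c=eyes.calibration("wrist");T0=np.load("w4.npy");T=T0@c["mount"]
q=lambda L,z:ray(c,T,np.array(L)/1.5,z)
H=q([[533,101],[525,189]],62);tip=q([[393,93],[391,194]],47);sl=q([[232,78],[240,204]],56)
y=H[0]-H[1];yaw=np.arctan2(y[1],y[0])-np.pi/2
yt=tip[0]-tip[1];yawt=np.arctan2(yt[1],yt[0])-np.pi/2
print("hinge dist",np.linalg.norm(y),yaw,"tip gap",np.linalg.norm(yt),yawt,"sleeves",np.linalg.norm((sl[0]-sl[1])[:2]), np.arctan2(*(sl[0]-sl[1])[1::-1])-np.pi/2)
# handles line: hinge mid to sleeve mid gives x axis
a=(H.mean(0)-sl.mean(0));yx=np.arctan2(a[1],a[0]);print("yaw from length",yx,np.linalg.norm(a[:2]))
X=np.array([np.cos(yx),np.sin(yx)]);Y=np.array([-X[1],X[0]])
o=H.mean(0)[:2]-65*X;print("org",o)
for n,P in(("tips",tip),("sl",sl),("H",H)): print(n,((P[:,:2]-o)@np.c_[X,Y]).round(1))
# saddle floor edges corners: channel lines
# holder in tool frame: top face at tool z=-19
M=c["mount"];h=ray(c,M,np.array([[345,338],[428,338],[427,437],[347,437]])/1.5,-19);print(h.round(1),h.mean(0))
mid=(tip.mean(0)[:2]);print("mid tips",mid)
E
```

```text
hinge dist 39.75313742940422 -0.5105293019502661 tip gap 48.44331469481814 -0.5179839616769157 sleeves 58.150272548548365 -0.523856912095019
yaw from length -0.5104348894943758 139.67134752836517
org [ 549.75772648 -351.72770181]
tips [[  0.8  24.1]
 [  0.5 -24.3]]
sl [[-74.3  29.1]
 [-75.1 -29.1]]
H [[ 65.   19.9]
 [ 65.  -19.9]]
[[ 17.6 -11.5 -19. ]
 [ 17.6  13.3 -19. ]
 [-16.4  13.8 -19. ]
 [-16.4 -11.7 -19. ]] [  0.58330929   0.97930226 -19.        ]
mid tips [ 550.26813231 -352.13519638]
```

```bash
f(){ egrep 'pos|force|width'|tr '\n' ' ';echo; }
python3 -m jog '[[0,0,0,0,0,0.01,0.015],[0.034,0.001,0,0,0,0,0.015],[0.0346,0.0013,0,0,0,0,0.015],[0,0,0.03,0,0,0,0.015],[0,0,0.03,0,0,0,0.015]]'|f
python3 -m jog '[[0,0,0.02,0,0,0,0.015],[0,0,0,0,0,0,0.015],[0,0,0,0,0,0,0.015],[0,0,0,0,0,0,0.015]]'|f
python3 - <<'E'
from h import *
s=sense();A=tool(s);print(s["eef_pos"],s["force"],"yaw",np.arctan2(A[1,0],A[0,0]))
d=np.array([547.6,-355.2])-A[:2,3];print("tool corr",d@A[:2,0],d@A[:2,1])
im=eyes.capture("wrist")[:,:,::-1];cv2.imwrite("pics/w5.png",im);np.save("w5.npy",A)
cv2.imwrite("pics/w5b.png",cv2.resize(im[100:384,56:456],(800,568),interpolation=cv2.INTER_CUBIC))
E
```

```text
eef_pos: [548.7, -354.9, 87.3] force: [0.7, -0.4, -1.7] grip_width: 0.29 grip_force: 44.9 
eef_pos: [548.2, -356.7, 68.8] force: [-0.1, -0.2, -1.2] grip_width: 0.284 grip_force: 44.8 
[ 548.20776638 -356.71597371   68.83035793] [-0.11594096 -0.15794144 -1.17657123] yaw 1.059931394159532
tool corr 1.0252605096098448 -1.2713691606067037
```

View pics/w5b.png

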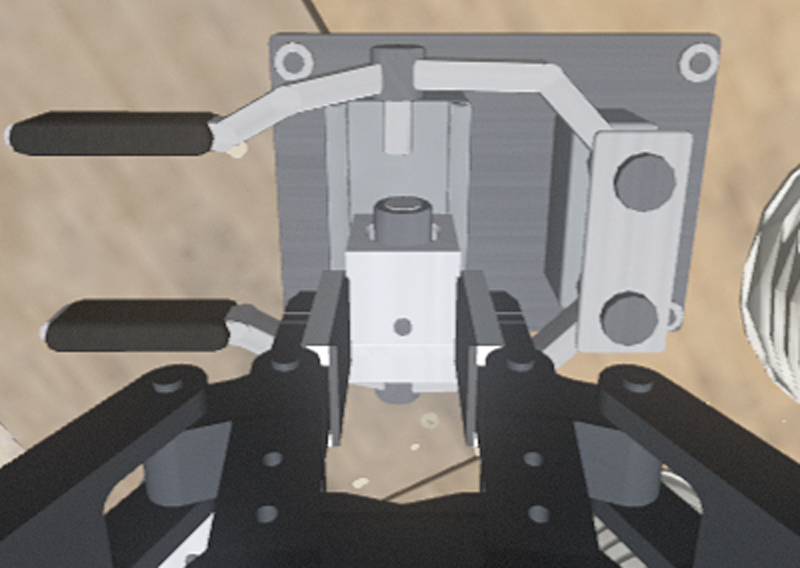

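Left pin tip shows at (398,153) and the plug's front rim at (403,200), in line with each other; the holder is above the saddle. I'll check the numbers.

```bash
python3 - <<'E'
from h import *
c=eyes.calibration("wrist");A=np.load("w5.npy");T=A@c["mount"]
px=lambda L:np.array(L)/2+[56,100]
P=ray(c,T,px([[398,153]]),48);print("pin tip tool",((P-A[:3,3])@A[:3,:3]).round(1),P)
h=ray(c,c["mount"],px([[347,251],[459,251],[458,382],[349,382]]),-19);print("holder top tool",h.round(1),h.mean(0))
print("plug axis y", ray(c,c["mount"],px([[403,205]]),-6))
ch=ray(c,T,px([[347,185],[451,185]]),32);print("channel floor edges tool y",((ch-A[:3,3])@A[:3,:3]).round(1))
ch=ray(c,T,px([[328,150],[468,150]]),41);print("cheek outer tool y",((ch-A[:3,3])@A[:3,:3]).round(1))
E
```

```text
pin tip tool [[30.2 -0.4 20.8]] [[ 562.64359746 -330.1600808    48.        ]]
holder top tool [[ 17.5 -11.7 -19. ]
 [ 17.5  13.4 -19. ]
 [-16.2  14.  -19. ]
 [-16.2 -12.1 -19. ]] [  0.64447865   0.88100735 -19.        ]
plug axis y [[24.01221268  0.86669789 -6.        ]]
channel floor edges tool y [[ 16.2 -16.2  36.8]
 [ 16.1  15.7  36.9]]
cheek outer tool y [[ 29.4 -20.6  27.8]
 [ 29.4  19.7  27.9]]
```

```bash
f(){ egrep 'pos|force|width'|tr '\n' ' ';echo; }
python3 -m jog '[[0.0016,-0.0012,0,0,0,0,0.015],[0,0,0,0,0,0,0.015],[0,0,0.005,0,0,0,0.015],[0,0,0.005,0,0,0,0.015],[0,0,0,0,0,0,0.015]]'|f
python3 -m jog '[[0,0,0.004,0,0,0,0.015],[0,0,0.004,0,0,0,0.015],[0,0,0,0,0,0,0.015]]'|f
python3 -m jog '[[0,0,0.004,0,0,0,0.015],[0,0,0.003,0,0,0,0.015],[0,0,0,0,0,0,0.015]]'|f
```

```text
eef_pos: [546.8, -354.0, 55.8] force: [-0.4, 0.1, -1.3] grip_width: 0.285 grip_force: 44.9 
eef_pos: [547.0, -354.1, 48.2] force: [0.9, -0.8, -1.5] grip_width: 0.288 grip_force: 44.9 
eef_pos: [547.1, -354.2, 41.4] force: [-0.1, 0.4, -3.4] grip_width: 0.289 grip_force: 44.9
```

```bash
f(){ egrep 'pos|force|width'|tr '\n' ' ';echo; }
python3 -m jog '[[0,0,0.001,0,0,0,0.015],[0,0,0,0,0,0,0.015]]'|f
python3 -m jog '[[0,0,0.001,0,0,0,0.015],[0,0,0,0,0,0,0.015]]'|f
python3 -m jog '[[0,0,0.0007,0,0,0,0.015],[0,0,0,0,0,0,0.015]]'|f
```

```text
eef_pos: [547.2, -354.4, 41.0] force: [-0.3, 0.2, -2.1] grip_width: 0.28 grip_force: 44.9 
eef_pos: [547.2, -354.3, 39.9] force: [-0.4, 0.1, -1.5] grip_width: 0.286 grip_force: 44.9 
eef_pos: [547.3, -354.4, 39.3] force: [-0.4, -0.1, -0.9] grip_width: 0.285 grip_force: 44.9
```

```bash
f(){ egrep 'pos|force|width'|tr '\n' ' ';echo; }
python3 -m jog '[[0,0,0.0006,0,0,0,0.015],[0,0,0,0,0,0,0.015]]'|f
python3 -m jog '[[0,0,0.0006,0,0,0,0.015],[0,0,0,0,0,0,0.015]]'|f
```

```text
eef_pos: [547.3, -354.4, 39.2] force: [-1.0, 1.2, 4.3] grip_width: 0.283 grip_force: 45.4 
eef_pos: [547.3, -354.4, 39.2] force: [-4.0, 2.9, 8.8] grip_width: 0.29 grip_force: 46.0
```

The holder touches the saddle floor at z = 39.2, as expected. Releasing it and rising.

```bash
f(){ egrep 'pos|force|width'|tr '\n' ' ';echo; }
python3 -m jog '[[0,0,-0.0008,0,0,0,0.028],[0,0,0,0,0,0,0.03],[0,0,0,0,0,0,0.036],[0,0,0,0,0,0,0.042],[0,0,0,0,0,0,0.042]]'|f
python3 -m jog '[[0,0,-0.01,0,0,0,0.042],[0,0,-0.03,0,0,0,0.042],[0,0,-0.04,0,0,0,0.042],[-0.03,0,-0.02,0,0,0,0.042],[-0.03,0,0,0,0,0,0.042]]'|f
python3 -m jog '[[0,0,0,0,0,0,0.042],[0,0,0,0,0,0,0.042]]'|f
python3 - <<'E'
from h import *
s=sense();A=tool(s);im=eyes.capture("wrist")[:,:,::-1].copy();cv2.imwrite("pics/w6.png",im);np.save("w6.npy",A)
c=eyes.calibration("wrist");T=A@c["mount"]
m=((im.min(2)>175)&(im.max(2).astype(int)-im.min(2)<25)).astype(np.uint8)
n,l,st,ce=cv2.connectedComponentsWithStats(m)
o=np.array([549.8,-351.7]);yx=-.511;X=np.array([np.cos(yx),np.sin(yx)]);Y=np.array([-X[1],X[0]])
for i in range(1,n):
    if st[i,4]>300:
        cn=cv2.findContours((l==i).astype(np.uint8),0,1)[0][0];b=cv2.boxPoints(cv2.minAreaRect(cn))
        P=ray(c,T,b,58);Q=(P[:,:2]-o)@np.c_[X,Y];print(st[i],Q.mean(0).round(1),Q.round(1).tolist())
E
```

```text
eef_pos: [547.2, -354.4, 38.7] force: [0.0, 0.8, -0.3] grip_width: 0.49 grip_force: 0.0 
eef_pos: [519.0, -408.0, 143.8] force: [0.9, -0.1, -0.6] grip_width: 0.491 grip_force: 0.0 
eef_pos: [517.7, -406.8, 139.2] force: [-0.7, 0.3, -0.8] grip_width: 0.493 grip_force: 0.0 
[ 264   33  108  144 4136] [42.5  0.1] [[4.9, -48.1], [5.2, 49.1], [75.4, 48.5], [84.4, -48.9]]
[186  35  66  36 857] [-27.  39.] [[-52.2, 36.2], [-6.3, 52.9], [-1.6, 42.1], [-48.0, 24.9]]
[ 435   62   77   71 1213] [144.1  15.6] [[112.5, 4.2], [149.2, 47.6], [175.4, 28.2], [139.3, -17.6]]
[ 456   80   56  172 1171] [168.5 -45.5] [[136.6, 19.4], [174.4, 19.4], [203.7, -110.5], [159.4, -110.4]]
[ 239   90   38   50 1844] [ 0.1 -3.7] [[-12.7, 13.2], [13.0, 13.1], [13.5, -20.6], [-13.3, -20.6]]
[191 145  62  30 621] [-26.9 -37.3] [[-51.8, -33.2], [-47.8, -23.9], [-2.1, -41.3], [-5.7, -51.0]]
[ 408  144   58   83 1531] [133.5 -57.6] [[105.5, -25.7], [132.3, -18.4], [162.7, -88.8], [133.8, -97.5]]
[   0  146  117  217 9878] [-162.4 -122.7] [[-187.0, -25.2], [-102.8, -25.4], [-127.8, -220.2], [-232.2, -219.9]]
[ 147  232   45   49 1239] [ -69. -113.] [[-87.6, -96.7], [-54.4, -89.7], [-49.6, -129.1], [-84.2, -136.7]]
[359 273  67  25 377] [ 112.2 -139.7] [[83.9, -145.8], [84.1, -126.4], [139.8, -133.4], [140.9, -153.1]]
```

The holder sits in the saddle at (0.1, -3.7), straight, in the squeezer frame. Now I turn a quarter and go above the sleeves.

```bash
f(){ egrep 'time|pos|force|width'|tr '\n' ' ';echo; }
python3 -m jog '[[0,0,0,0,0,0.143,0.0854],[0,0,0,0,0,0.143,0.0854],[0,0,0,0,0,0.143,0.0854],[0,0,0,0,0,0.143,0.0854],[0,0,0,0,0,0.143,0.0854]]' 20|f
python3 -m jog '[[0,0,0,0,0,0.143,0.0854],[0,0,0,0,0,0.143,0.0854],[0,0,0,0,0,0.143,0.0854],[0,0,0,0,0,0.143,0.0854],[0,0,0,0,0,0.143,0.0854]]'|f
python3 -m jog '[[0,0,0,0,0,0.141,0.0854],[-0.038,-0.032,0,0,0,0,0.0854],[-0.0384,-0.0317,0,0,0,0,0.0854],[0,0,0,0,0,0,0.0854],[0,0,0,0,0,0,0.0854]]'|f
python3 - <<'E'
from h import *
s=sense();A=tool(s);im=eyes.capture("wrist")[:,:,::-1].copy();cv2.imwrite("pics/w7.png",im);np.save("w7.npy",A)
print("tool x yaw",np.arctan2(A[1,0],A[0,0]),A[:3,3],s["joints"].round(2))
d=np.array([482.2,-313.8])-A[:2,3];print("corr",d@A[:2,0],d@A[:2,1])
c=eyes.calibration("wrist");T=A@c["mount"]
o=np.array([549.8,-351.7]);X=np.array([np.cos(-.511),np.sin(-.511)]);Y=np.array([-X[1],X[0]])
# expected sleeve pixels at z=56
E=lambda x,y,z:np.r_[o+x*X+y*Y,z]
print(proj(c,T,[E(-105,30,56),E(-50,30,56),E(-50,-30,56),E(-105,-30,56),E(-77.5,0,45)]).round(0).tolist())
for sgn in(1,-1):
    u0,u1=proj(c,T,[E(-60,sgn*30,56)])[0],0
    r=int(u0[1]);print(r,im[r,max(0,int(u0[0])-20):int(u0[0])+20].max(1).tolist(),int(u0[0]))
E
```

```text
time_s: 13.45 eef_pos: [518.5, -405.5, 138.8] force: [0.6, -0.5, -0.5] grip_width: 1.003 grip_force: 0.0 
time_s: 13.95 eef_pos: [518.5, -405.5, 138.8] force: [-0.2, -0.0, -0.3] grip_width: 1.004 grip_force: 0.0 
time_s: 14.45 eef_pos: [483.0, -312.5, 139.5] force: [0.6, -0.3, -0.1] grip_width: 0.997 grip_force: 0.0 
tool x yaw -0.5091312833619055 [ 482.95486686 -312.51355048  139.48528066] [-0.78  0.49  1.45  0.    1.2   1.3 ]
corr -0.032085975246336385 1.491223258492096
[[221.0, 230.0], [218.0, 161.0], [299.0, 161.0], [296.0, 230.0], [259.0, 192.0]]
174 [164, 164, 164, 167, 165, 166, 167, 165, 167, 167, 168, 166, 168, 165, 174, 139, 72, 66, 71, 70, 68, 65, 69, 70, 68, 68, 66, 59, 54, 66, 147, 175, 174, 171, 172, 170, 170, 170, 168, 170] 218
174 [162, 162, 163, 163, 164, 163, 165, 162, 164, 162, 166, 135, 62, 51, 61, 66, 68, 69, 67, 73, 72, 69, 71, 69, 70, 59, 126, 158, 154, 153, 152, 149, 148, 151, 147, 149, 150, 155, 159, 160] 298
```

```bash
f(){ egrep 'time|pos|force|width'|tr '\n' ' ';echo; }
python3 -m jog '[[0,0.0015,0.02,0,0,0,0.0854],[0,0,0.03,0,0,0,0.0854],[0,0,0.02,0,0,0,0.0854],[0,0,0,0,0,0,0.0854]]'|f
python3 -m jog '[[0,0,0.01,0,0,0,0.0854],[0,0,0.01,0,0,0,0.0854],[0,0,0,0,0,0,0.0854]]'|f
python3 -m jog '[[0,0,0.01,0,0,0,0.0854],[0,0,0.01,0,0,0,0.0854],[0,0,0,0,0,0,0.0854]]'|f
python3 -m jog '[[0,0,0.005,0,0,0,0.0854],[0,0,0.002,0,0,0,0.0854],[0,0,0,0,0,0,0.0854]]'|f
python3 -c "
from h import *
s=sense();A=tool(s);d=np.array([482.2,-313.8])-A[:2,3];print(d@A[:2,0],d@A[:2,1])"
```

```text
time_s: 14.9 eef_pos: [481.2, -315.1, 66.4] force: [-0.7, 0.2, 1.1] grip_width: 0.998 grip_force: 0.0 
time_s: 15.2 eef_pos: [481.5, -315.0, 48.0] force: [-0.0, -0.1, -0.6] grip_width: 1.002 grip_force: 0.0 
time_s: 15.5 eef_pos: [481.1, -314.5, 27.4] force: [0.4, 0.2, 0.4] grip_width: 0.999 grip_force: 0.0 
time_s: 15.8 eef_pos: [481.6, -315.0, 21.7] force: [0.5, -0.1, 0.6] grip_width: 1.0 grip_force: 0.0 
-0.11294586073987656 -1.3446206185041119
```

```bash
f(){ egrep 'force|width'|tr '\n' ' ';echo; }
python3 -m jog '[[0,-0.0013,0,0,0,0,0.08],[0,0,0,0,0,0,0.076],[0,0,0,0,0,0,0.073],[0,0,0,0,0,0,0.073]]' 20|f
for i in 1; do
python3 -m jog '[[0,0,0,0,0,0,0.070],[0,0,0,0,0,0,0.068],[0,0,0,0,0,0,0.068]]'|f
python3 -m jog '[[0,0,0,0,0,0,0.066],[0,0,0,0,0,0,0.064],[0,0,0,0,0,0,0.064]]'|f
python3 -m jog '[[0,0,0,0,0,0,0.062],[0,0,0,0,0,0,0.060],[0,0,0,0,0,0,0.060]]'|f
done
python3 - <<'E'
from h import *
s=sense();print(s["eef_pos"],s["grip_width"]*85.4,s["wrist_torque"].round(2))
E
```

```text
force: [-0.4, 1.1, -0.1] grip_width: 0.847 grip_force: 0.0 
force: [0.5, 0.2, 2.1] grip_width: 0.801 grip_force: 1.2 
force: [-1.1, -0.6, 1.7] grip_width: 0.748 grip_force: 1.3 
force: [0.0, 0.9, 2.7] grip_width: 0.702 grip_force: 1.3 
[ 482.39004897 -313.97858435   21.95519682] 59.94278545864873 [ 0.08  0.02 -0.  ]
```

Contact with the sleeves: the grip force is 1.3 N, which is the return springs. I'll keep closing in small steps.

```bash
f(){ egrep 'force|width'|tr '\n' ' ';echo; }
python3 -m jog '[[0,0,0,0,0,0,0.058],[0,0,0,0,0,0,0.058]]'|f
python3 -m jog '[[0,0,0,0,0,0,0.056],[0,0,0,0,0,0,0.056]]'|f
python3 -m jog '[[0,0,0,0,0,0,0.054],[0,0,0,0,0,0,0.054]]'|f
python3 -m jog '[[0,0,0,0,0,0,0.053],[0,0,0,0,0,0,0.052],[0,0,0,0,0,0,0.052]]'|f
python3 -m jog '[[0,0,0,0,0,0,0.051],[0,0,0,0,0,0,0.051]]'|f
python3 -m jog '[[0,0,0,0,0,0,0.050],[0,0,0,0,0,0,0.050]]'|f
```

```text
force: [-0.6, 1.2, 2.0] grip_width: 0.682 grip_force: 1.4 
force: [-0.1, 0.7, 2.0] grip_width: 0.651 grip_force: 1.5 
force: [-2.3, 0.5, 4.9] grip_width: 0.63 grip_force: 5.0 
force: [-2.4, 0.5, 7.8] grip_width: 0.61 grip_force: 8.3 
force: [-4.8, 0.6, 9.7] grip_width: 0.6 grip_force: 9.9 
force: [-5.1, 0.5, 11.4] grip_width: 0.588 grip_force: 11.6
```

```bash
f(){ egrep 'force|width'|tr '\n' ' ';echo; }
python3 -m jog '[[0,0,0,0,0,0,0.049],[0,0,0,0,0,0,0.049]]'|f
python3 -m jog '[[0,0,0,0,0,0,0.048],[0,0,0,0,0,0,0.048]]'|f
python3 -m jog '[[0,0,0,0,0,0,0.047],[0,0,0,0,0,0,0.047]]'|f
python3 -m jog '[[0,0,0,0,0,0,0.046],[0,0,0,0,0,0,0.046]]'|f
```

```text
force: [-6.0, 1.4, 13.1] grip_width: 0.578 grip_force: 13.1 
force: [-6.1, 2.0, 14.5] grip_width: 0.567 grip_force: 14.6 
force: [-7.3, 2.8, 15.8] grip_width: 0.556 grip_force: 15.8 
force: [-8.3, 2.8, 17.7] grip_width: 0.546 grip_force: 16.6
```

```bash
f(){ egrep 'force|width'|tr '\n' ' ';echo; }
python3 -m jog '[[0,0,0,0,0,0,0.0452],[0,0,0,0,0,0,0.0452]]'|f
python3 -m jog '[[0,0,0,0,0,0,0.0444],[0,0,0,0,0,0,0.0444]]'|f
python3 -m jog '[[0,0,0,0,0,0,0.0436],[0,0,0,0,0,0,0.0436]]'|f
```

```text
force: [-8.6, 2.9, 18.3] grip_width: 0.531 grip_force: 16.3 
force: [-0.1, 0.1, 2.5] grip_width: 0.518 grip_force: 1.9 
force: [-1.1, 0.1, 3.3] grip_width: 0.51 grip_force: 1.9
```

The resistance peaked at 16.6 N and dropped to 1.9 N at 44 mm, so the plug has given. I'll let the handles open gently and retreat.

```bash
f(){ egrep 'time|pos|force|width'|tr '\n' ' ';echo; }
python3 -m jog '[[0,0,0,0,0,0,0.048],[0,0,0,0,0,0,0.053],[0,0,0,0,0,0,0.058],[0,0,0,0,0,0,0.063],[0,0,0,0,0,0,0.068]]'|f
python3 -m jog '[[0,0,0,0,0,0,0.073],[0,0,0,0,0,0,0.078],[0,0,0,0,0,0,0.0854],[0,0,0,0,0,0,0.0854],[0,0,0,0,0,0,0.0854]]'|f
python3 -m jog '[[0,0,-0.01,0,0,0,0.0854],[0,0,-0.03,0,0,0,0.0854],[0,0,-0.04,0,0,0,0.0854],[0,0,-0.05,0,0,0,0.0854],[0,0,0,0,0,0,0.0854]]'|f
python3 -m jog '[[0,0,0,0,0,0,0.0854],[0,0,0,0,0,0,0.0854]]'|f
python3 - <<'E'
from h import *
s=sense();A=tool(s);im=eyes.capture("wrist")[:,:,::-1].copy();cv2.imwrite("pics/w8.png",im)
c=eyes.calibration("wrist");T=A@c["mount"]
o=np.array([549.8,-351.7]);X=np.array([np.cos(-.511),np.sin(-.511)]);Y=np.array([-X[1],X[0]])
E=lambda x,y,z:np.r_[o+x*X+y*Y,z]
# rectify plane z=45 (plug axis/pins) and z=58 to 4px/mm around saddle by exact homography
for z,row in((51,0),(58,0)):
    q=np.float32([E(-20,40,z)[:3],E(20,40,z),E(20,-40,z),E(-20,-40,z)])
    uv=proj(c,T,q).astype(np.float32);H=cv2.getPerspectiveTransform(uv,np.float32([[0,0],[160,0],[160,320],[0,320]]))
    w=cv2.warpPerspective(im,H,(160,320));print("z",z,"gray along y=40..-40 at x=0, 1mm:",[int(w[i*4:i*4+4,74:86].mean()) for i in range(80)])
l=proj(c,T,[E(-60,30,56),E(-60,-30,56)])
for u in l:
    r=int(u[1]);d=np.where(im[r,int(u[0])-20:int(u[0])+20].max(1)<100)[0]+int(u[0])-20;print("sleeve",u.round(1),d.min(),d.max())
E
```

```text
time_s: 20.3 eef_pos: [482.2, -313.7, 21.7] force: [0.3, -0.3, -2.8] grip_width: 0.797 grip_force: 1.2 
time_s: 20.8 eef_pos: [482.4, -314.0, 22.0] force: [0.5, 0.6, -0.8] grip_width: 0.999 grip_force: 0.0 
time_s: 21.3 eef_pos: [484.5, -315.9, 159.4] force: [-0.3, -0.4, -0.2] grip_width: 1.002 grip_force: 0.0 
time_s: 21.5 eef_pos: [481.9, -313.5, 151.1] force: [-0.1, -0.4, -0.6] grip_width: 1.001 grip_force: 0.0 
z 51 gray along y=40..-40 at x=0, 1mm: [140, 188, 191, 190, 190, 190, 190, 190, 190, 190, 190, 190, 190, 190, 191, 170, 146, 162, 167, 166, 166, 166, 171, 194, 213, 214, 214, 215, 214, 215, 214, 214, 214, 214, 214, 215, 214, 214, 215, 214, 184, 133, 120, 123, 164, 209, 214, 216, 217, 215, 208, 213, 214, 214, 214, 214, 215, 208, 178, 162, 163, 164, 154, 138, 174, 188, 187, 187, 187, 187, 187, 187, 186, 186, 186, 186, 186, 187, 185, 148]
z 58 gray along y=40..-40 at x=0, 1mm: [112, 133, 186, 191, 190, 190, 190, 190, 190, 190, 190, 190, 190, 190, 190, 189, 159, 151, 166, 166, 166, 166, 167, 182, 207, 215, 214, 214, 214, 215, 214, 214, 214, 214, 214, 215, 214, 214, 214, 214, 183, 132, 120, 124, 172, 212, 215, 216, 217, 212, 209, 214, 214, 214, 214, 214, 214, 195, 165, 163, 164, 161, 139, 161, 187, 187, 187, 187, 187, 187, 187, 186, 186, 186, 186, 186, 187, 184, 144, 112]
sleeve [218.8 170.2] 214 226
sleeve [295.  170.1] 287 299
```

The wrist image shows no dark plug proud of the housing's +y face, the holder still in the saddle and both sleeves back at their open positions. The robot is clear, so I hand in.

```bash
python3 -c "
from rig import finish_job
print(finish_job())"
```

```text
the job is handed in; nothing more can be done
None
```

The job is handed in at about 21.5 s: the smallest holder is in the saddle, the plug peaked at 16.6 N and gave with nothing visibly proud (flush not measured to under a millimetre), and the handles are open with the arm clear.

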